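# Stopper the large jar on the foyer console

### The arm

A 7-joint arm with a two-finger parallel gripper is mounted at the origin on the work surface. World frame = base frame: x ahead of the robot, y to its left, z up, the work surface at z = 0. Lengths are in m, angles in rad, forces in N, time in s.
With the tool pointing down it reaches from about 0.425 to 0.875 m from the base axis. Payload 4.7 kg.
Tool frame: the origin (TCP) lies midway between the tips of the shut fingers; the grasp point (between the pads) lies 19 mm behind it; z points along the fingers, y is the direction in which the jaws open and shut (so a half turn about z gives the same grasp; the last joint's range is limited). The gripper opens to 87 mm and grips with 3 to 60 N. Pads are 19 mm wide; open, the fingers measure 117 mm over their backs; the gripper's body (75 mm by 190 mm) begins 51 mm behind the grasp point.
Start: joints at [-1.273, 0.321, -0.07, 1.45, 0.023, 1.371, -0.057], TCP at [0.182, 0.624, 0.223] pointing down, gripper open.
Joint ranges: [-2.86, 2.86], [-0.3, 2.09], [-1.38, 1.24], [0.06, 2.45], [-1.56, 4.7], [0.09, 2.05], [-2.69, 2.69]. Speed limits (rad/s): [2.57, 2.57, 3.14, 3.14, 3.14, 3.14, 3.14].

### API

Orientations are given as a rotation vector (axis times angle).
In Python, from bench import * gives the robot as it stands. The module is installed in compiled form; this text tells all that it offers.
- The arm moves only by the tool play_rows, never from a script. Its argument "series" is one flat list of numbers, 7 for each row, row after row: the opening in per cent of the stroke, from 0 (shut) to 100 (fully open), then the shift along the tool's x, y, z in m, then the turn, a rotation vector about the tool's x, y, z in degrees. In form: [fingers, tx, ty, tz, rx, ry, rz, fingers, tx, ty, tz, rx, ry, rz, ...]. A call has 1 to 10 rows; each row is the pose to reach, as a shift and turn from the pose commanded when the call began, along the tool's axes at that moment; what a row does not reach only later rows make up. A row lasts 1/12 s, in which the tool goes at most 41.7 mm and 7.16 degrees, less where a joint would pass 70% of its speed; a pose out of reach is approached as far as the arm can. A call with a gripper value outside its range is refused whole. The fingers move at their own pace and stop on an object; "force" is the grip in N (left out, the last holds). Time passes only in rows, so rows that repeat a pose let the fingers close. It gives the time, the measured TCP pose, the force and the opening at its end, in the units of the state.
- get_state(): the state, without advancing time (a new reading comes with each control period).
- get_image(name): name is "side" or "top" or "wrist"; returns a dict with "frame" (384x512x3 uint8, red, green, blue), "fx", "fy", "cx", "cy" (pixels), "R" (3x3) and "t" (3): a world point X has camera coordinates R X + t. Camera axes: x right, y down, z forward; pixel columns grow to the right and rows downward; lengths in m; the calibration is good to about 2 mm. A picture is of the moment at which its call begins. There is no depth.
- close_job(): hands the job in, once; it reports no verdict.
The state is a dict: "time": time; "joint_positions": joint angles; "qd": joint speeds; "joint_torque": joint torques, N m; "position": TCP position; "tool_rot": TCP orientation; "ft_force": force on the tool from outside, world axes, zero at the start; "torque": the same for the moment, N m; "grip_width": opening from 0.0 (shut) to 1.0 (fully open).
Only numpy, scipy, OpenCV 4.12 (cv2) and the standard library are available. Lean on these libraries where they do the work, as an engineer would, in place of code of your own. Each camera call takes 0.05 s, during which the arm holds its last target.

### The job

Close the larger of the two open stoneware jars on the console with the large bamboo stopper: lift the stopper by its knob, lower it into the jar's flared mouth until it sits fully home and upright, and only then let go. Leave the small jar and the small stopper standing as they are.

Things in the scene. Friction and masses are not known exactly. Their poses are not given: they have to be found in the camera images.
- stopper_center (a point): Large bamboo stopper, loose, upright on its narrow end, about 120 g, solid, round, 98 mm high: below, a tapered plug 54 mm high (39 mm diameter at the foot, 77 mm at its top); on it a cylindrical knob to hold it by, 32 mm diameter, 44 mm high. This point: on its axis, half-way up (49 mm above the foot; the knob spans 5 to 49 mm above it). z: foot to knob.
- jar_mouth (a point): Large open stoneware jar, loose, about 700 g, 104 mm diameter, 112 mm high. This point: centre of its mouth at rim level; z up. The mouth is a funnel of the stopper's taper, 74 mm across inside at the rim (82 outside), 46 mm at 40 mm down, hollow below. Fully home, the large stopper wedges with its foot about 50 mm below the rim, its centre about level with this point.
- small_stopper_center (a point): Small bamboo stopper of the same shape, 57 mm high and 45 mm wide at most, loose, standing on its narrow end; this point is on its axis half-way up. It is not to be used; leave it.
- small_jar_mouth (a point): Small open stoneware jar of the same shape, 67 mm high and 62 mm in diameter, loose; this point is the centre of its mouth, level with the rim. Leave it open where it stands.
Things that resemble listed ones, but are neither listed nor needed, are in the scene too. What is shaped like the part that bears stopper_center but pink is not meant.

How it is judged:
By the outcome, as a careful person would: the job done as asked, in the order asked, and still so for the second after the job is handed in, with the robot touching nothing.
It also fails if it takes over 48 s, if anything falls off the work surface, if the arm or the gripper's body presses on something with over 40 N, if the wrist force passes 120 N, or if a joint passes its speed limit or range.

## Working session

There is one attempt and no reset: what is moved stays moved. The work goes in short steps, Python scripts to look and compute and a tool call to move; the robot and the scene stay as the last step left them, time stands still between calls to the robot, and variables do not carry over. Pictures are saved under pics/ and viewed, and the job is handed in when it is done.

Besides the shell and the picture viewer there is one more tool, called as name(argument=value, ...), one argument or row to a line, values as JSON. play_rows: Moves the arm, as the interface text tells. Its arguments: {"type":"object","properties":{"series":{"type":"array"},"force":{"type":"number"}},"required":["series"]}

```bash
mkdir -p pics
python3 - <<'E'
from bench import *
import cv2,pickle
s=get_state();print(s)
for n in ["side","top","wrist"]:
    d=get_image(n);cv2.imwrite(f"pics/{n}0.png",d["frame"][:,:,::-1]);pickle.dump(d,open(f"{n}0.pkl","wb"))
    print(n,d["fx"],d["cx"],d["cy"],d["R"],d["t"])
E
```

```text
{'time': 0.0, 'joint_positions': array([-1.27289696,  0.32183504, -0.07007983,  1.45169022,  0.02266291,
        1.37076833, -0.0569256 ]), 'qd': array([-1.02409308e-03, -2.95725733e-05, -7.99136622e-05,  1.38973319e-03,
       -1.13988446e-03, -2.02466806e-05,  4.17197432e-04]), 'joint_torque': array([-2.66162806e-04, -4.91307592e+01, -4.04493660e-01, -3.12510073e+01,
       -6.40203897e-02,  4.41829709e-02,  1.87916321e-04]), 'position': array([0.18192164, 0.62344947, 0.22144602]), 'tool_rot': array([-4.44260048e-01, -3.10990873e+00,  3.00243537e-03]), 'ft_force': array([-0.01035917, -0.21074987,  0.54061503]), 'torque': array([-0.03477794,  0.01039232, -0.01726433]), 'grip_width': 0.9982632095713082}
side 454.7570192410253 248.03861616126048 196.14190185613433 [[ 0.84814214 -0.52971423 -0.00759944]
 [-0.28973145 -0.45179325 -0.84376451]
 [ 0.44352069  0.71783403 -0.53665977]] [-0.42301356  0.23605812  1.07921087]
top 455.81969211118974 251.95121091134433 186.07613895799906 [[-0.02428457 -0.99970367  0.00168392]
 [-0.99443185  0.02398366 -0.10261623]
 [ 0.10254543 -0.00416653 -0.9947196 ]] [0.0350159  0.53938618 1.04915584]
wrist 267.21325913625145 254.64907447191868 194.72020411203124 [[ 2.80515405e-01  9.59849203e-01 -7.84510953e-04]
 [ 9.16352307e-01 -2.67560026e-01  2.97842378e-01]
 [ 2.85673865e-01 -8.42682636e-02 -9.54614740e-01]] [-0.64956164 -0.0345777   0.39155448]
```

View pics/side0.png

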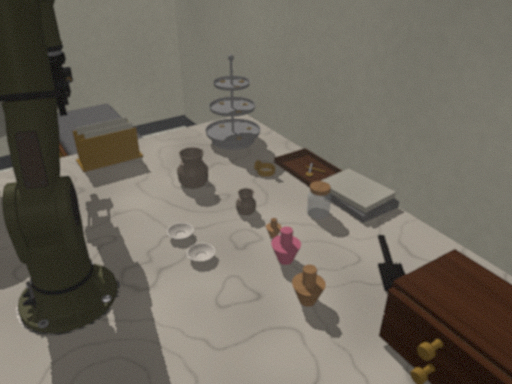

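View pics/top0.png

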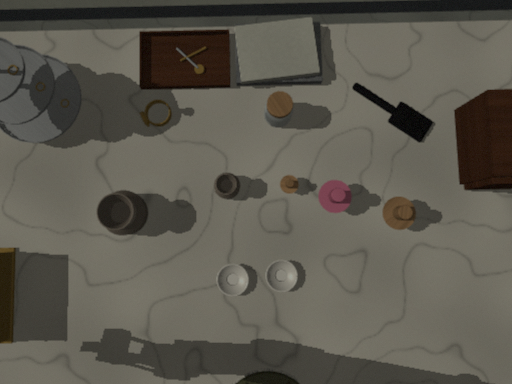

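View pics/wrist0.png

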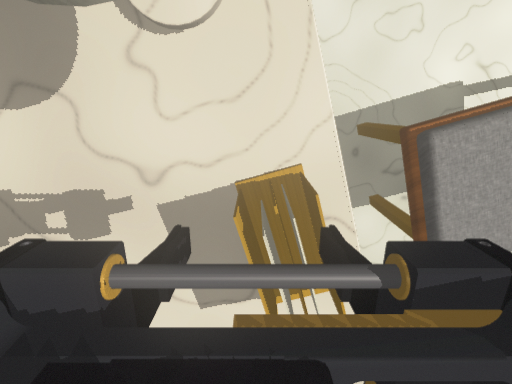

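Candidates for the large stopper: the tan one at top (400,213) / side (309,286); the pink one at top (335,196), excluded by colour; the small tan one at top (289,184), which is too small; the cork-lidded glass jar at top (280,105). I choose the tan one at (400,213). The large jar is the one at top (122,213) / side (193,168), and the small jar is at top (228,186).

```bash
cat > h.py <<'E'
import numpy as np,cv2,pickle
def ray(d,u,v):
    R=np.array(d["R"]);t=np.array(d["t"])
    c=-R.T@t; return c,R.T@np.array([(u-d["cx"])/d["fx"],(v-d["cy"])/d["fy"],1])
def onz(d,u,v,z):
    c,r=ray(d,u,v); return c+r*(z-c[2])/r[2]
def proj(d,X):
    p=np.array(d["R"])@X+np.array(d["t"]); return np.array([d["fx"]*p[0]/p[2]+d["cx"],d["fy"]*p[1]/p[2]+d["cy"]])
def crop(d,u,v,r,name,s):
    f=d["frame"][v-r:v+r,u-r:u+r,::-1]; f=np.clip(f.astype(float)*1.5,0,255).astype(np.uint8)
    return cv2.resize(f,(s,s),interpolation=cv2.INTER_CUBIC)
E
python3 - <<'E'
from h import *
T=pickle.load(open("top0.pkl","rb"));S=pickle.load(open("side0.pkl","rb"))
a=np.vstack([np.hstack([crop(T,400,213,25,0,300),crop(S,309,286,25,0,300)]),np.hstack([crop(T,122,213,30,0,300),crop(S,193,168,30,0,300)])])
cv2.imwrite("pics/crop.png",a)
E
```

```text
(no output)
```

View pics/crop.png

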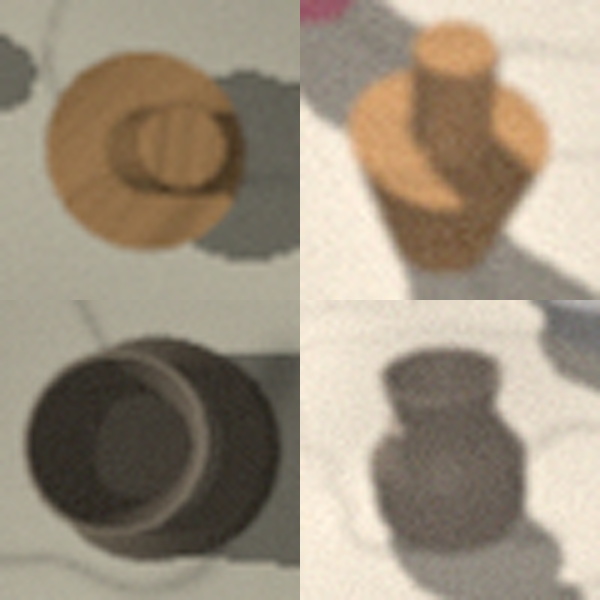

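The crop confirms the choice: a tan plug with a round knob, standing upright, and an open dark jar. Next I measure both.

Run:
```python
from h import *
from scipy.spatial.transform import Rotation as Ro
T=pickle.load(open("top0.pkl","rb"));S=pickle.load(open("side0.pkl","rb"))
hsv=cv2.cvtColor(T["frame"],cv2.COLOR_RGB2HSV)
print(hsv[225,392],hsv[100,280])
m=((hsv[...,0]>5)&(hsv[...,0]<25)&(hsv[...,1]>85)).astype(np.uint8)
m[:185]=0;m[245:]=0;m[:,:370]=0;m[:,430:]=0
c=max(cv2.findContours(m,0,1)[0],key=cv2.contourArea)
print(cv2.minEnclosingCircle(c),cv2.boundingRect(c))
(u,v),r=cv2.minEnclosingCircle(c)
print("plug",onz(T,u,v,.054)," px399.2:",onz(T,399.0,212.8,.054),"knob",onz(T,405.1,212.3,.098))
J=onz(T,115.3,211.2,.112);print("jar",J,"r",np.linalg.norm(onz(T,115.3+18.1,211.2,.112)-J))
P=onz(T,399,212.8,.054)
print("side check knob top",proj(S,np.r_[P[:2],.098]),"exp",(284+156/6.,261+48/6.))
print("foot",proj(S,np.r_[P[:2],0]))
ps=[proj(S,J+.041*np.array([np.cos(a),np.sin(a),0])) for a in np.linspace(0,6.28,60)];ps=np.array(ps);print("rim side bbox",ps.min(0),ps.max(0), "seen x",163+82/5,163+200/5,"top y",138+48/5)
print("stopper r,ang",np.hypot(*P[:2]),np.degrees(np.arctan2(P[1],P[0])),"jar",np.hypot(*J[:2]),np.degrees(np.arctan2(J[1],J[0])))
for n,u,v,z in[("pink",335,196,.05),("sj",227,185,.067),("ss",290,183,.03),("tin",280,104,.09),("bowl1",233,280,.02),("bowl2",281,276,.02),("rack",40,95,.0)]:print(n,onz(T,u,v,z))
```

```text
[ 16 122  96] [ 16 129  89]
((398.7765808105469, 212.77659606933594), 16.71466827392578) (383, 197, 33, 32)
plug [ 0.46775012 -0.31285953  0.054     ]  px399.2: [ 0.46768418 -0.31336864  0.054     ] knob [ 0.46685387 -0.3125198   0.098     ]
jar [0.4838936  0.31915464 0.112     ] r 0.03913721455201177
side check knob top [310.63487364 267.99646358] exp (310.0, 269.0)
foot [307.85306317 299.855375  ]
rim side bbox [178.47211499 146.08501547] [204.06726868 157.66874442] seen x 179.4 203.0 top y 147.6
stopper r,ang 0.5629639376643546 -33.82379687571175 jar 0.5796660284233304 33.4070638757018
pink [ 0.51012742 -0.1690884   0.05      ]
sj [0.5398572  0.07883607 0.067     ]
ss [ 0.54497018 -0.06796212  0.03      ]
tin [ 0.71916127 -0.04591117  0.09      ]
bowl1 [0.32201227 0.07140401 0.02      ]
bowl2 [ 0.32845657 -0.04068968  0.02      ]
rack [0.78189742 0.54027016 0.        ]
```

```bash
cat >> h.py <<'E'
from scipy.spatial.transform import Rotation as Ro
def shifts(s,pts,cmd=None):
    R=Ro.from_rotvec(s["tool_rot"]);p=s["position"] if cmd is None else np.array(cmd)
    print("R z",R.as_matrix()[:,2].round(4),"y",R.as_matrix()[:,1].round(3),"down corr deg (tool)",np.degrees((R.inv()*Ro.from_rotvec([0,0,0])).as_matrix()[2]).round(2))
    for q in pts: print(q,"->",R.inv().apply(np.array(q)-p).round(4))
E
python3 - <<'E'
from bench import *
from h import *
shifts(get_state(),[(.46,.35,.23),(.56,0,.23),(.4675,-.313,.2)],(.182,.624,.223))
E
```

```text
R z [-3.0e-04 -1.4e-03 -1.0e+00] y [ 0.28   0.96  -0.001] down corr deg (tool) [-2.00e-02 -8.00e-02 -5.73e+01]
(0.46, 0.35, 0.23) -> [-0.3436 -0.1852 -0.0067]
(0.56, 0, 0.23) -> [-0.5376 -0.4932 -0.0062]
(0.4675, -0.313, 0.2) -> [-0.5364 -0.8196  0.0242]
```

play_rows(
  series=[100,-0.344,-0.185,-0.007,0,0,0,100,-0.344,-0.185,-0.007,0,0,0,100,-0.344,-0.185,-0.007,0,0,0,100,-0.344,-0.185,-0.007,0,0,0,100,-0.344,-0.185,-0.007,0,0,0,100,-0.344,-0.185,-0.007,0,0,0,100,-0.344,-0.185,-0.007,0,0,0,100,-0.344,-0.185,-0.007,0,0,0,100,-0.344,-0.185,-0.007,0,0,0,100,-0.344,-0.185,-0.007,0,0,0],
  force=20,
)

```text
time: 0.98
position: [0.4657, 0.3433, 0.2297]
tool_rot: [0.457, 3.105, -0.004]
ft_force: [0.7, -0.3, -0.3]
grip_width: 0.999
```

play_rows(
  series=[100,-0.194,-0.308,0,0,0,0,100,-0.194,-0.308,0,0,0,0,100,-0.194,-0.308,0,0,0,0,100,-0.194,-0.308,0,0,0,0,100,-0.194,-0.308,0,0,0,0,100,-0.194,-0.308,0,0,0,0,100,-0.194,-0.308,0,0,0,0,100,-0.194,-0.308,0,0,0,0,100,-0.194,-0.308,0,0,0,0,100,-0.194,-0.308,0,0,0,0],
)

```text
time: 1.82
position: [0.5612, -0.0093, 0.2297]
tool_rot: [0.462, 3.106, -0.007]
ft_force: [-0.3, 0.2, 0.0]
grip_width: 0.998
```

play_rows(
  series=[100,0,-0.326,0.03,0,0,0,100,0,-0.326,0.03,0,0,0,100,0,-0.326,0.03,0,0,0,100,0,-0.326,0.03,0,0,0,100,0,-0.326,0.03,0,0,0,100,0,-0.326,0.03,0,0,0,100,0,-0.326,0.03,0,0,0,100,0,-0.326,0.03,0,0,0,100,0,-0.326,0.03,0,0,0,100,0,-0.326,0.03,0,0,0],
)

```text
time: 2.65
position: [0.4675, -0.3151, 0.1992]
tool_rot: [-0.453, -3.108, 0.001]
ft_force: [0.8, 0.7, 0.8]
grip_width: 1.001
```

Run:
```python
from bench import *
from h import *
d=get_image("wrist");t=get_image("top")
pickle.dump(d,open("w1.pkl","wb"))
cv2.imwrite("pics/w1.png",np.hstack([d["frame"][:,:,::-1]]))
s=get_state();print(s["position"],s["tool_rot"])
shifts(s,[(.4675,-.313,.06)])
print("pred knob top",proj(d,np.array([.4675,-.313,.098])),"plug",proj(d,np.array([.4675,-.313,.054])))
```

```text
[ 0.46964129 -0.31167998  0.1992098 ] [-4.42957823e-01 -3.10984229e+00 -1.67824404e-03]
R z [-2.0e-04  1.1e-03 -1.0e+00] y [0.279 0.96  0.001] down corr deg (tool) [-1.00e-02  6.00e-02 -5.73e+01]
(0.4675, -0.313, 0.06) -> [ 0.0016 -0.002   0.1392]
pred knob top [256.31846716 195.34757819] plug [256.08244043 184.28462421]
```

View pics/w1.png

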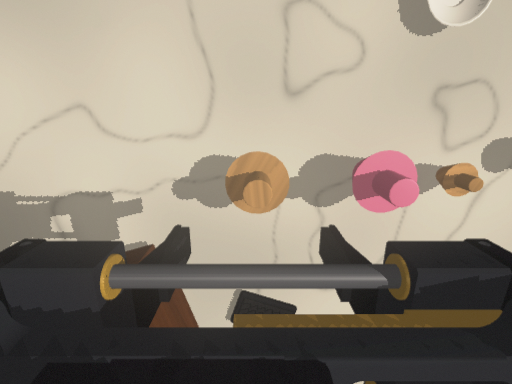

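The wrist view shows the tan stopper centred between the fingers: plug at (257,183), knob near (258,192). That matches the prediction within 1–3 px. The pink stopper at (385,182) is clear of the fingers. Next I descend and grip.

play_rows(
  series=[100,0.001,0,0.03,0,0,0,100,0.002,0,0.06,0,0,0,100,0.002,0,0.085,0,0,0,100,0.002,0,0.105,0,0,0,100,0.002,0,0.12,0,0,0,100,0.002,0,0.13,0,0,0,100,0.002,0,0.138,0,0,0,100,0.002,0,0.138,0,0,0,100,0.002,0,0.138,0,0,0],
)

```text
time: 3.5
position: [0.4679, -0.3119, 0.0619]
tool_rot: [0.443, 3.11, 0.0]
ft_force: [-0.7, -0.2, -0.4]
grip_width: 1.001
```

play_rows(
  series=[30,0,0,0,0,0,0,30,0,0,0,0,0,0,20,0,0,0,0,0,0,20,0,0,0,0,0,0,10,0,0,0,0,0,0,0,0,0,0,0,0,0,0,0,0,0,0,0,0,0,0,0,0,0,0,0],
  force=25,
)

```text
time: 4.17
position: [0.4673, -0.3123, 0.0615]
tool_rot: [0.444, 3.11, 0.0]
ft_force: [0.9, 0.4, 0.7]
grip_width: 0.477
```

play_rows(
  series=[0,0,0,0,0,0,0,0,0,0,0,0,0,0,0,0,0,0,0,0,0,0,0,0,0,0,0,0,0,0,0,0,0,0,0],
  force=25,
)

```text
time: 4.58
position: [0.4673, -0.3123, 0.0615]
tool_rot: [-0.444, -3.11, -0.0]
ft_force: [-0.2, -0.7, -1.1]
grip_width: 0.359
```

play_rows(
  series=[0,0,0,-0.01,0,0,0,0,0,0,-0.03,0,0,0,0,0,0,-0.055,0,0,0,0,0,0,-0.085,0,0,0,0,0,0,-0.115,0,0,0,0,0,0,-0.145,0,0,0,0,0,0,-0.17,0,0,0,0,0,0,-0.185,0,0,0,0,0,0,-0.19,0,0,0,0,0,0,-0.19,0,0,0],
)

```text
time: 5.42
position: [0.4677, -0.3128, 0.2531]
tool_rot: [0.444, 3.107, -0.001]
ft_force: [0.4, -1.0, -1.4]
grip_width: 0.367
```

Run:
```python
from bench import *
from h import *
d=get_image("side");w=get_image("wrist")
s=get_state();print(s["position"],s["grip_width"],s["ft_force"])
shifts(s,[(.555,-.15,.25),(.575,0,.25),(.555,.15,.25),(.484,.319,.25)])
cv2.imwrite("pics/l1.png",np.hstack([crop(d,320,210,70,0,400),cv2.resize(w["frame"][:,:,::-1],(400,400))]))
```

```text
[ 0.46673063 -0.3119303   0.25055872] 0.3595201265876735 [ 0.05820596 -0.34928554 -2.56039172]
R z [-1.3e-03  8.0e-04 -1.0e+00] y [0.28 0.96 0.  ] down corr deg (tool) [-8.00e-02  5.00e-02 -5.73e+01]
(0.555, -0.15, 0.25) -> [-0.0394  0.1802  0.0006]
(0.575, 0, 0.25) -> [-0.0166  0.3298  0.0007]
(0.555, 0.15, 0.25) -> [0.0446 0.4682 0.0008]
(0.484, 0.319, 0.25) -> [0.1601 0.6105 0.0011]
```

View pics/l1.png

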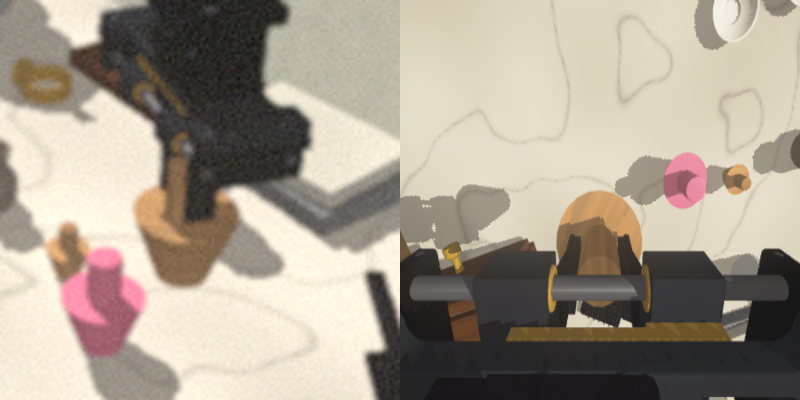

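The side view shows the stopper lifted upright in the fingers; the pink and small stoppers are untouched. Next I carry it over to the jar.

play_rows(
  series=[0,-0.005,0.02,0,0,0,0,0,-0.012,0.055,0,0,0,0,0,-0.02,0.09,0,0,0,0,0,-0.028,0.125,0,0,0,0,0,-0.035,0.16,0,0,0,0,0,-0.037,0.195,0,0,0,0,0,-0.033,0.23,0,0,0,0,0,-0.028,0.265,0,0,0,0,0,-0.022,0.3,0,0,0,0,0,-0.016,0.33,0,0,0,0],
)

```text
time: 6.35
position: [0.5741, 0.003, 0.2493]
tool_rot: [-0.441, -3.107, 0.001]
ft_force: [0.2, 0.3, -1.8]
grip_width: 0.362
```

play_rows(
  series=[0,0.012,0.03,0,0,0,0,0,0.026,0.06,0,0,0,0,0,0.04,0.09,0,0,0,0,0,0.056,0.12,0,0,0,0,0,0.075,0.15,0,0,0,0,0,0.1,0.18,0,0,0,0,0,0.125,0.21,0,0,0,0,0,0.15,0.245,0,0,0,0,0,0.168,0.27,0,0,0,0,0,0.176,0.28,0,0,0,0],
)

```text
time: 7.18
position: [0.4801, 0.324, 0.2491]
tool_rot: [-0.431, -3.107, 0.0]
ft_force: [-1.7, 0.9, -0.8]
grip_width: 0.361
```

Run:
```python
from bench import *
from h import *
T=get_image("top");d=get_image("side");w=get_image("wrist")
pickle.dump((T,d,w),open("p2.pkl","wb"))
s=get_state();print(s["position"],s["grip_width"],s["ft_force"])
shifts(s,[(.484,.319,.17)])
X=(int(v) for v in (190,150))
cv2.imwrite("pics/l2.png",np.hstack([crop(d,193,140,50,0,400),cv2.resize(w["frame"][:,:,::-1],(400,400))]))
```

```text
[0.48335969 0.31833032 0.24965807] 0.36121433103563494 [-0.40044495 -0.69174907 -0.92527052]
R z [-0.0022 -0.0027 -1.    ] y [ 0.278  0.961 -0.003] down corr deg (tool) [ -0.13  -0.15 -57.3 ]
(0.484, 0.319, 0.17) -> [-0.0005  0.0011  0.0797]
```

View pics/l2.png

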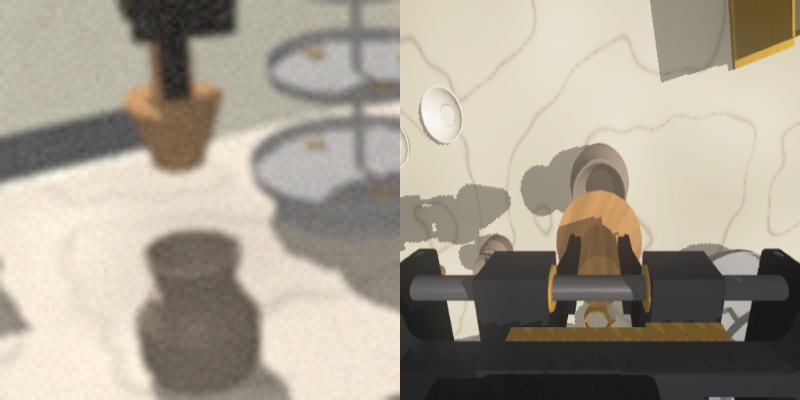

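Run:
```python
from h import *
T,d,w=pickle.load(open("p2.pkl","rb"))
for z in(.112,.188,.242):
    P=np.array([.4838,.3187,z]);print(z,proj(d,P),"wrist",proj(w,P),"top",proj(T,P))
print("obs side rim",143+194.5/4,"foot",143+179/4,"plugtop",143+172.5/4)
# plug mask in side
h=cv2.cvtColor(d["frame"],cv2.COLOR_RGB2HSV);m=((h[...,0]>5)&(h[...,0]<25)&(h[...,1]>85)&(h[...,2]>50)).astype(np.uint8)
m[:,:165]=0;m[:,205:]=0;m[:108]=0;m[135:]=0
for r in range(108,134,3):
    c=np.where(m[r])[0]; print(r,(c.min(),c.max(),(c.min()+c.max())/2) if len(c) else None)
cv2.imwrite("pics/w2.png",w["frame"][100:384,100:420,::-1].repeat(2,0).repeat(2,1))
```

```text
0.112 [191.33494146 151.79910303] wrist [253.02149794 189.14140269] top [115.51009288 211.2381843 ]
0.188 [189.52342657 130.01457235] wrist [252.40621045 212.51645909] top [104.24463515 209.42295396]
0.242 [188.17181972 113.76070597] wrist [251.67898543 240.14407434] top [ 95.03204025 207.93850636]
obs side rim 191.625 foot 187.75 plugtop 186.125
108 (np.int64(182), np.int64(182), np.float64(182.0))
111 (np.int64(180), np.int64(194), np.float64(187.0))
114 (np.int64(175), np.int64(197), np.float64(186.0))
117 (np.int64(175), np.int64(196), np.float64(185.5))
120 (np.int64(177), np.int64(195), np.float64(186.0))
123 (np.int64(179), np.int64(194), np.float64(186.5))
126 (np.int64(181), np.int64(193), np.float64(187.0))
129 (np.int64(182), np.int64(192), np.float64(187.0))
132 None
```

View pics/w2.png

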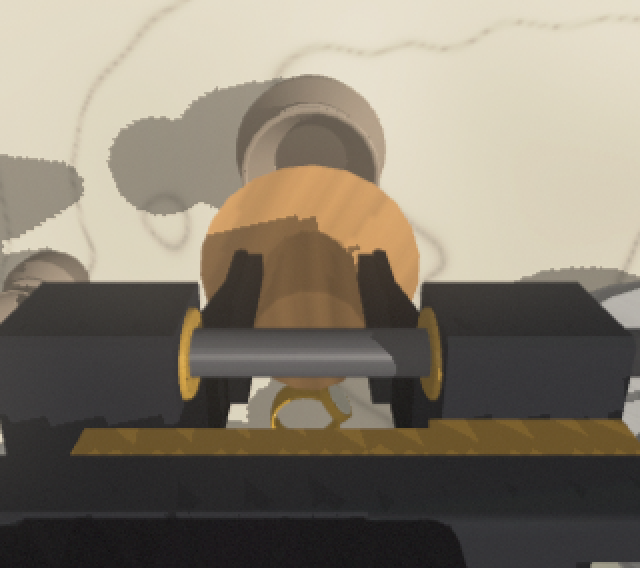

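Run:
```python
from bench import *
from h import *
d=get_image("side");w=get_image("wrist");s=get_state();print(s["position"],s["tool_rot"])
shifts(s,[(.484,.319,.17)])
x,y=s["position"][:2]
for z in(.112,.188,.242): print(z,proj(d,np.array([x,y,z])),"wrist",proj(w,np.array([x,y,z])))
h=cv2.cvtColor(d["frame"],cv2.COLOR_RGB2HSV);m=((h[...,0]>5)&(h[...,0]<25)&(h[...,1]>85)&(h[...,2]>50)).astype(np.uint8)
for r in range(114,134,3):
    c=np.where(m[r,165:210])[0]+165; print(r,(c.min(),c.max(),(c.min()+c.max())/2) if len(c) else None)
cv2.imwrite("pics/w3.png",w["frame"][100:384,100:420,::-1].repeat(2,0).repeat(2,1))
cv2.imwrite("pics/s3.png",crop(d,190,140,50,0,500))
```

```text
[0.48519458 0.31576928 0.25052548] [-0.44817217 -3.10906486  0.00389081]
R z [-7.0e-04 -2.4e-03 -1.0e+00] y [ 0.282  0.959 -0.003] down corr deg (tool) [-4.00e-02 -1.40e-01 -5.73e+01]
(0.484, 0.319, 0.17) -> [0.0021 0.003  0.0805]
0.112 [192.12869871 152.04039978] wrist [254.19749766 187.02882147]
0.188 [190.33808519 130.24001642] wrist [253.87762808 209.95379343]
0.242 [189.00200521 113.97349365] wrist [253.49986559 237.02793462]
114 (np.int64(177), np.int64(199), np.float64(188.0))
117 (np.int64(177), np.int64(198), np.float64(187.5))
120 (np.int64(179), np.int64(197), np.float64(188.0))
123 (np.int64(180), np.int64(196), np.float64(188.0))
126 (np.int64(182), np.int64(194), np.float64(188.0))
129 (np.int64(184), np.int64(194), np.float64(189.0))
132 None
```

View pics/w3.png

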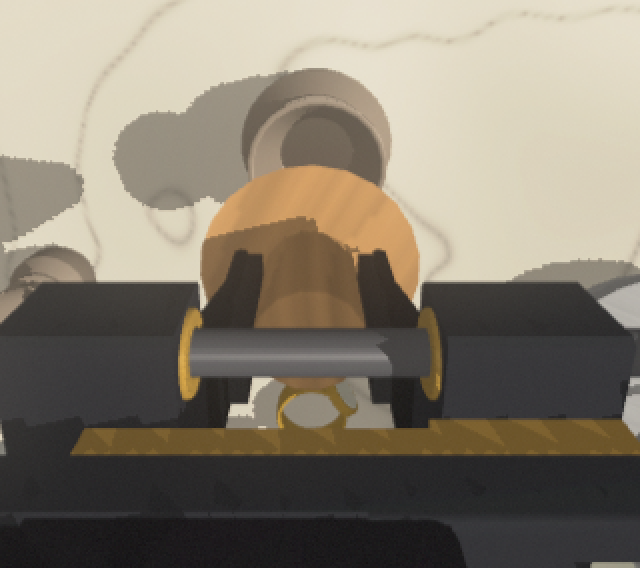

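View pics/s3.png

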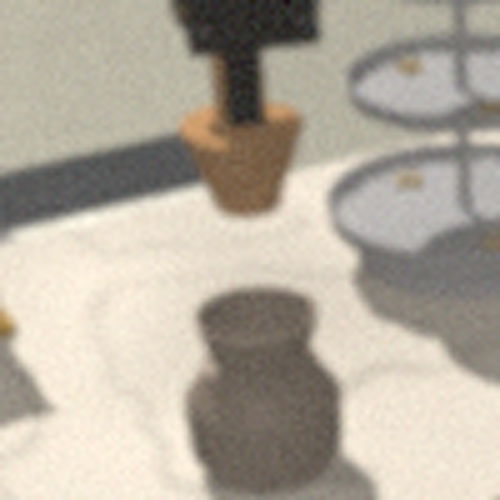

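The settled side view lines up: plug axis at column 188–189, rim at 191, as expected. The wrist view has the rim about 3 mm toward +tool y. I correct for that and lower to just above the mouth.

play_rows(
  series=[0,0.001,0.003,0.01,0,0,0,0,0.001,0.003,0.025,0,0,0,0,0.001,0.003,0.04,0,0,0,0,0.001,0.003,0.055,0,0,0,0,0.001,0.003,0.062,0,0,0,0,0.001,0.003,0.065,0,0,0,0,0.001,0.003,0.065,0,0,0,0,0.001,0.003,0.065,0,0,0,0,0.001,0.003,0.065,0,0,0],
)

```text
time: 8.18
position: [0.485, 0.3214, 0.1876]
tool_rot: [0.445, 3.109, 0.002]
ft_force: [-0.8, -0.1, -1.6]
grip_width: 0.36
```

Run:
```python
from bench import *
from h import *
d=get_image("side");w=get_image("wrist");T=get_image("top");s=get_state();print(s["position"],s["tool_rot"],s["ft_force"])
shifts(s,[(.484,.319,.12)])
cv2.imwrite("pics/w4.png",np.hstack([crop(d,190,145,35,0,400),cv2.resize(w["frame"][100:340,140:380,::-1],(400,400))]))
```

```text
[0.48475029 0.32153626 0.18738654] [4.44079435e-01 3.10900983e+00 1.77777570e-03] [-0.17951521 -0.31146842 -1.60049879]
R z [ 0.0012  0.001  -1.    ] y [0.28  0.96  0.001] down corr deg (tool) [  0.07   0.06 -57.3 ]
(0.484, 0.319, 0.12) -> [ 0.0001 -0.0027  0.0674]
```

View pics/w4.png

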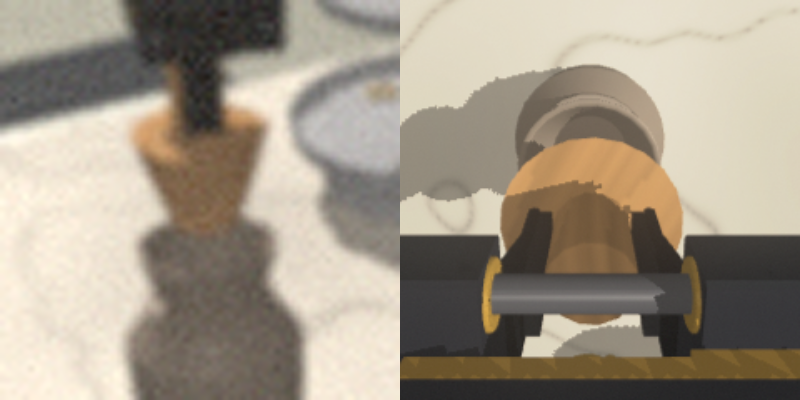

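The side view shows the foot centred over the rim (columns 206 against 207 in the crop). The wrist view has plug and jar both on the centreline (592 against 591). Next I lower it into the mouth.

play_rows(
  series=[0,0,0,0.01,0,0,0,0,0,0,0.02,0,0,0,0,0,0,0.03,0,0,0,0,0,0,0.04,0,0,0,0,0,0,0.048,0,0,0,0,0,0,0.054,0,0,0,0,0,0,0.058,0,0,0,0,0,0,0.06,0,0,0,0,0,0,0.06,0,0,0,0,0,0,0.06,0,0,0],
)

```text
time: 9.17
position: [0.4846, 0.3214, 0.1269]
tool_rot: [0.444, 3.11, 0.001]
ft_force: [0.6, 0.4, -1.4]
grip_width: 0.356
```

play_rows(
  series=[0,0,0,0.001,0,0,0,0,0,0,0.002,0,0,0,0,0,0,0.003,0,0,0,0,0,0,0.004,0,0,0,0,0,0,0.004,0,0,0],
)

```text
time: 9.58
position: [0.4843, 0.3212, 0.1233]
tool_rot: [0.444, 3.11, 0.0]
ft_force: [-2.3, -1.7, 4.8]
grip_width: 0.361
```

play_rows(
  series=[0,0,0,0.001,0,0,0,0,0,0,0.002,0,0,0,0,0,0,0.002,0,0,0,0,0,0,0.002,0,0,0],
)

```text
time: 9.92
position: [0.485, 0.3216, 0.123]
tool_rot: [0.444, 3.109, 0.003]
ft_force: [-4.2, -2.8, 12.4]
grip_width: 0.36
```

Run:
```python
from bench import *
from h import *
d=get_image("side");w=get_image("wrist");s=get_state();print(s["position"],s["tool_rot"],s["ft_force"],s["torque"])
shifts(s,[(.484,.319,.12)])
cv2.imwrite("pics/w5.png",np.hstack([crop(d,190,155,35,0,400),cv2.resize(w["frame"][100:340,140:380,::-1],(400,400))]))
```

```text
[0.48495948 0.32160095 0.12295544] [4.44291078e-01 3.10873642e+00 2.73522466e-03] [-4.10372333 -3.94250603 11.70871686] [-0.71345055  0.83748093  0.0137876 ]
R z [ 0.0015  0.0015 -1.    ] y [0.28  0.96  0.002] down corr deg (tool) [  0.09   0.09 -57.3 ]
(0.484, 0.319, 0.12) -> [ 0.0002 -0.0028  0.0029]
```

View pics/w5.png

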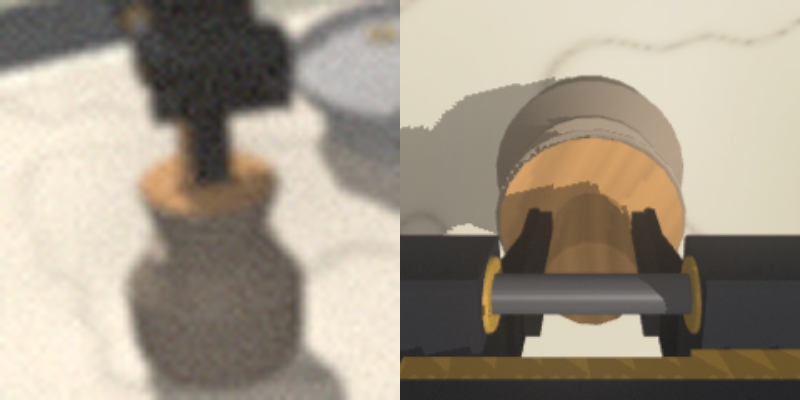

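The stopper looks flush and upright in the rim. The sideways force of about 5 N says I am 1–2 mm off axis, so I ease that and press slightly more.

play_rows(
  series=[0,0.0005,-0.001,0,0,0,0,0,0.001,-0.0015,0,0,0,0,0,0.001,-0.0015,0.001,0,0,0,0,0.001,-0.0015,0.002,0,0,0,0,0.001,-0.0015,0.002,0,0,0,0,0.001,-0.0015,0.002,0,0,0],
)

```text
time: 10.52
position: [0.4844, 0.3211, 0.1225]
tool_rot: [0.444, 3.107, 0.006]
ft_force: [-5.9, -3.4, 17.5]
grip_width: 0.363
```

play_rows(
  series=[0,0.001,0,-0.001,0,0,0,0,0.002,-0.001,-0.002,0,0,0,0,0.002,-0.001,-0.003,0,0,0,0,0.002,-0.001,-0.003,0,0,0],
)

```text
time: 10.85
position: [0.4831, 0.3207, 0.1228]
tool_rot: [0.444, 3.105, 0.006]
ft_force: [4.8, 1.3, 4.5]
grip_width: 0.36
```

play_rows(
  series=[0,-0.001,0,0,0,0,0,0,-0.001,0,0,0,0,0,0,-0.001,0,0,0,0,0],
)

```text
time: 11.1
position: [0.4834, 0.3207, 0.1227]
tool_rot: [0.444, 3.107, 0.005]
ft_force: [5.1, 2.2, 5.1]
grip_width: 0.362
```

play_rows(
  series=[0,-0.001,0,0.002,0,0,0,0,-0.001,0,0.004,0,0,0,0,-0.001,0,0.004,0,0,0,0,-0.001,0,0.004,0,0,0],
)

```text
time: 11.43
position: [0.4838, 0.3207, 0.1221]
tool_rot: [0.444, 3.108, 0.007]
ft_force: [-2.2, -2.4, 23.9]
grip_width: 0.364
```

play_rows(
  series=[0,0,0,-0.002,0,0,0,0,0,0,-0.003,0,0,0,0,0,0,-0.003,0,0,0],
)

```text
time: 11.68
position: [0.4837, 0.3207, 0.1223]
tool_rot: [0.443, 3.108, 0.005]
ft_force: [2.5, 1.3, 8.3]
grip_width: 0.362
```

Pressed to 24 N, almost straight down, with no further sinking, so it is home. Next I release.

play_rows(
  series=[45,0,0,0,0,0,0,45,0,0,0,0,0,0,60,0,0,0,0,0,0,75,0,0,0,0,0,0,90,0,0,0,0,0,0,90,0,0,0,0,0,0,90,0,0,0,0,0,0,90,0,0,0,0,0,0],
)

```text
time: 12.35
position: [0.4826, 0.319, 0.1204]
tool_rot: [-0.444, -3.11, 0.0]
ft_force: [-0.6, 0.3, -0.1]
grip_width: 0.82
```

play_rows(
  series=[90,0,0,-0.005,0,0,0,90,0,0,-0.015,0,0,0,90,0,0,-0.03,0,0,0,90,0,0,-0.05,0,0,0,90,0,0,-0.08,0,0,0,90,0,0,-0.11,0,0,0,90,0,0,-0.13,0,0,0,90,0,0,-0.14,0,0,0,90,0,0,-0.14,0,0,0],
)

```text
time: 13.1
position: [0.484, 0.3199, 0.2641]
tool_rot: [0.444, 3.106, 0.007]
ft_force: [-0.1, 0.3, -0.1]
grip_width: 0.901
```

Run:
```python
from bench import *
from h import *
d=get_image("side");w=get_image("wrist");s=get_state();print(s["time"],s["position"],s["ft_force"],s["grip_width"])
P=np.array([.484,.320,.0])
for z in (.116,.16): print(z,"side",proj(d,P+[0,0,z]),"wrist",proj(w,P+[0,0,z]))
cv2.imwrite("pics/f1.png",np.hstack([crop(d,190,155,35,0,400),w["frame"][:,100:500,::-1][:384].copy() if False else cv2.resize(w["frame"][100:340,140:380,::-1],(400,400))]))
cv2.imwrite("pics/f2.png",d["frame"][:,:,::-1])
```

```text
13.2 [0.48244622 0.31897517 0.26010024] [-0.19943019 -0.30683256 -1.08824412] 0.8970010925162694
0.116 side [191.12032862 150.51386877] wrist [254.78599608 184.94381166]
0.16 side [190.07973885 138.02144465] wrist [254.93300773 196.16339003]
```

View pics/f1.png

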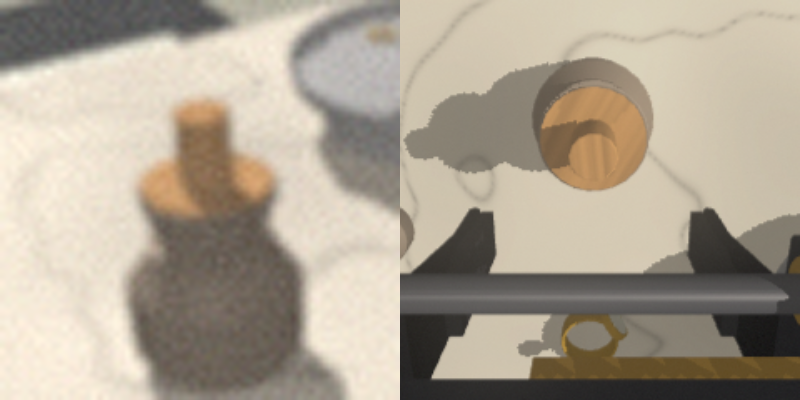

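View pics/f2.png

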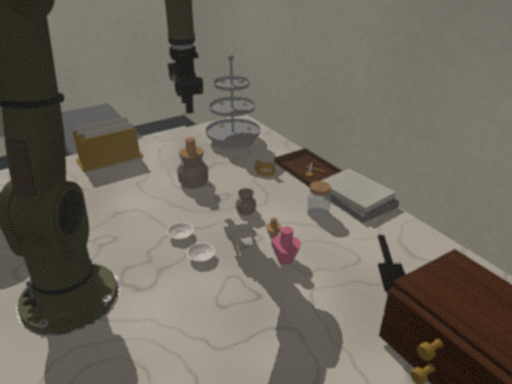

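The stopper sits flush and upright in the side view: knob top at column 201 and plug at 206 in the crop, where an upright one should differ by about 6. The wrist view also has knob and plug aligned (593 and 594). The small jar (246,202), small stopper (273,229) and pink stopper (287,246) are where they were.

```bash
python3 -c "
from bench import *
print(close_job())"
```

```text
the job is handed in; nothing more can be done
None
```

The large jar is closed with the large tan stopper, and I handed the job in at about 13.2 s. I gripped the stopper by its knob, lowered it into the mouth and pressed it home with about 24 N before letting go.

- **Fit:** at that press the foot was about 51 mm below the rim, against the expected 50 mm. It had stopped sinking.
- **After release:** the side and wrist views show the stopper flush and upright. The gripper was 14 cm clear, with no contact force beyond noise. The small jar, small stopper and pink stopper look unmoved.
- **Disagreements:** while seating, there was a sideways force of up to about 7 N. It came from a 1–2 mm offset, which I eased before releasing. One side-view check before lowering showed a 2 px offset because the arm was still settling; the repeat picture lined up.

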